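# Hang the bead scoop on the bin

## Task

Pick up the hook-on bead scoop and hang it by its hook over the middle of the front wall of the bead bin in the wooden rack, its pan outside and facing the robot. The bin stands somewhat forward or back in its rack, so feel for the wall; then press the scoop down, gently, past the springy keeper until the hook is fully home on the rim, and let go. Never force anything and leave the other things on the table where they are.

Things in the scene. Friction and masses are not known exactly. Their poses are not given: they have to be found in the camera images.
- scoop: Hook-on bead scoop, bare aluminium with a dark wooden grip, standing upright on the table, 75 to 165 g. Origin: on its underside, 2 mm in +x of the grip's middle; +x = hook side, z up. Pan: x -80 to -10, 56 wide (y), 26 high, open at its -x end. Above its +x end: upright back plate, hook, grip. All in mm.
- grip (a point): Grip point: middle of the wooden grip block (scoop frame x -2, y 0, z 98 mm), 18 mm below its top. The block stands on the hook's bridge: 10 thick (x), 32 wide (y), z 70 to 116. Pinch it from above across the 10 mm. Axes as the scoop's.
- hook (a point): Middle of the underside of the hook's bridge, in the middle of the hook's mouth (scoop frame x -3, y 0, z 66 mm). The mouth is 8 mm wide, between the back plate (x -7) and the tongue (x +1); the bridge is 30 wide (y), 4 thick. This surface rests on the rim when the hook is home. Axes as the scoop's.
- pan (a point): Point on the upper face of the pan floor (scoop frame x -30, y 0, z 3 mm). Axes as the scoop's.
- plate (a point): Point on the +x face of the scoop's back plate (scoop frame x -7, y 0, z 20 mm). The plate is 56 wide (y), 3 thick, upright from the underside to z 66; this face comes against the outside of the bin's front wall. Axes as the scoop's.
- foot (a point): Lower end of the hook's tongue (scoop frame x +3, y 0, z 38 mm): the tongue is 4 thick (x +1 to +5), 30 wide, hangs 28 mm below the bridge and has a rounded foot. It goes inside the bin's front wall. Axes as the scoop's.
- rack: Wooden rack fixed to the table, 180 (x) x 170 (y) x 48 mm, origin at the middle of its underside, -x is its front (robot) side, z up. In it is a white bead bin, 130 (x) x 146 (y); front wall 5 thick, rim 130 above the table, sides and back lower (97, 77). The bin is up to 12 mm forward or back of its middle place along the rack's x, in no reading, and is jammed there.
- rim (a point): Middle of the top of the bin's front wall (mid thickness) if the bin were in its middle place: rack frame x -62.5, y 0, z 130 mm. The real wall is up to 12 mm from here along the rack's +x or -x; its height is true. It does not yield: scoop and robot may press on bin or rack with at most 30 N. Axes as the rack's.
- keeper_mouth (a point): Throat of the sprung steel keeper plate inside the front wall, for the middle place (it shifts with the bin): 20 mm below the rim, rack frame x -57. The plate is 90 wide (y), its face 3 mm from the wall's inside, flaring to 10 mm open at 5 mm below the rim. Pushing the tongue down into it takes about 4 to 12 N; the scoop's weight does not. Axes as the rack's.
- organiser: Stack of two white bead organisers, 150 x 170 x 60, fixed bystander. Origin: middle of underside.
- bust: White necklace bust with a dark wood finial, 136 wide, 215 high, fixed bystander.
- spool: Brass wire spool standing, 38 diameter, 40 high, loose bystander.
- pliers_a: Pliers lying flat, 125 x 55 x 12, loose bystander, on the left.
- pliers_b: Pliers lying flat, 125 x 55 x 12, loose bystander, on the right.
- jar: Amber jar with steel lid, 48 diameter, 60 high, loose bystander.

How it is judged:
By the outcome, as a careful person would: the job done as asked, in the order asked, and still so for the second after the job is handed in, with the robot touching nothing.
It also fails if it takes over 50 s, if anything falls off the work surface, if the arm or the gripper's body presses on something with over 40 N, if the wrist force passes 120 N, or if a joint passes its speed limit or range.

## Robot

A 6-joint arm with a two-finger parallel gripper is mounted at the origin on the work surface. World frame = base frame: x ahead of the robot, y to its left, z up, the work surface at z = 0. Lengths are in m, angles in rad, forces in N, time in s.
With the tool pointing down it reaches from about 0.375 to 0.9 m from the base axis. Payload 3.1 kg.
Tool frame: the origin (TCP) lies at the very end of the fingers, on their centre line; the grasp point (between the pads) lies 19 mm behind it; z points along the fingers, y is the direction in which the jaws open and shut (so a half turn about z gives the same grasp; the last joint's range is limited). The gripper opens to 87 mm and grips with 3 to 60 N. Pads are 19 mm wide; open, the fingers measure 117 mm over their backs; the gripper's body (75 mm by 190 mm) begins 51 mm behind the grasp point.
Start: joints at [1.054, 0.527, 1.433, -0, 1.181, -0.178], TCP at [0.207, 0.59, 0.223] pointing down, gripper open.
Joint ranges: [-3.08, 3.08], [-0.75, 2.2], [0.22, 2.44], [-1.43, 4.57], [0, 2.65], [-2.85, 2.85]. Speed limits (rad/s): [2.79, 2.79, 3.14, 3.14, 3.14, 3.14].

## Interface

Orientations are given as [roll, pitch, yaw] about the fixed x, y, z axes, in that order (R = Rz(yaw) Ry(pitch) Rx(roll)).
In Python, from plant import reach, move_l, move_joints, command_gripper, sleep, solve_ik, sense, capture, camera_info, IKError, sign_off gives the robot as it stands. The module is installed in compiled form; this text tells all that it offers. Calls block until the motion is done:
- reach(position, orientation): joint-space move of the TCP to a pose.
- move_l(position, rot=None, feed=0.15): straight line of the TCP; rot=None keeps the orientation; feed is the mean speed in m/s.
- move_joints(angles): joint-space move.
- command_gripper(opening): finger opening in m; the grip force is fixed at half the most; returns when the fingers have stopped.
- sleep(seconds).
- solve_ik(position, orientation): joint angles nearest the present ones, or None.
- sense(): the state.
- capture(name): name is "scene" or "top" or "wrist"; returns the picture (400x640x3 uint8, red, green, blue); there is no depth.
- camera_info(name): a dict with "mtx" (3x3 intrinsics, pixels), "eye" and "rotation" of the camera in the world. Camera axes: x right, y down, z forward; pixel columns grow to the right and rows downward; lengths in m; the calibration is good to about 2 mm. A picture is of the moment at which its call begins: read the wrist's pose just before it. camera_info takes no time and is no camera call; for the wrist camera it gives the pose at the moment of the call.
A pose or a line that the arm cannot do raises IKError and nothing moves.
- sign_off(): hands the job in, once; it reports no verdict.
The state is a dict: "time_s": time; "q": joint angles; "joint_velocities": joint speeds; "effort": joint torques, N m; "eef_pos": TCP position; "tool_rot": TCP orientation; "contact_force": force on the tool from outside, world axes, zero at the start; "torque": the same for the moment, N m; "finger_gap": finger opening in m.
Only numpy, scipy, OpenCV 4.12 (cv2) and the standard library are available. Lean on these libraries where they do the work, as an engineer would, in place of code of your own. Each camera call takes 0.05 s, during which the arm holds its last target. There are 200 camera calls.

## Working session

There is one attempt and no reset: what is moved stays moved. The work goes in short steps, each a Python script; the robot and the scene stay as the last script left them, time stands still between calls to the robot, and variables do not carry over. Pictures are saved under pics/ and viewed, about 8 in all and at most 12, crops included, and the job is handed in when it is done.

```bash
mkdir -p pics; python3 - <<'E'
from plant import *
import cv2,numpy as np
for n in ("scene","top"):
    im=capture(n); cv2.imwrite(f"pics/{n}0.png",im[:,:,::-1]); c=camera_info(n); np.set_printoptions(precision=4,suppress=True); print(n,c)
s=sense(); print(s)
E
```

```text
scene {'mtx': array([[435.6543,   0.    , 320.2172],
       [  0.    , 435.6543, 201.0404],
       [  0.    ,   0.    ,   1.    ]]), 'eye': array([ 1.0165, -0.1942,  0.9953]), 'rotation': array([-2.6043, -0.011 ,  1.1334])}
top {'mtx': array([[366.3298,   0.    , 319.4009],
       [  0.    , 366.3298, 197.3025],
       [  0.    ,   0.    ,   1.    ]]), 'eye': array([0.412 , 0.0398, 1.0472]), 'rotation': array([-3.0204,  0.0235, -1.5669])}
{'time_s': 0.1, 'q': array([ 1.0545,  0.5284,  1.4337, -0.    ,  1.1814, -0.1785]), 'joint_velocities': array([ 0.0011, -0.0018, -0.0026,  0.0011, -0.0022, -0.0002]), 'effort': array([ -0.0001, -44.0982, -17.715 ,   0.0635,   0.0533,  -0.0001]), 'eef_pos': array([0.2068, 0.5891, 0.2217]), 'tool_rot': array([-3.1397, -0.0003,  2.8038]), 'contact_force': array([-0.1475, -0.904 ,  0.038 ]), 'torque': array([-0.0536, -0.0679, -0.0256]), 'finger_gap': 0.08701208879242853}
```

View pics/scene0.png

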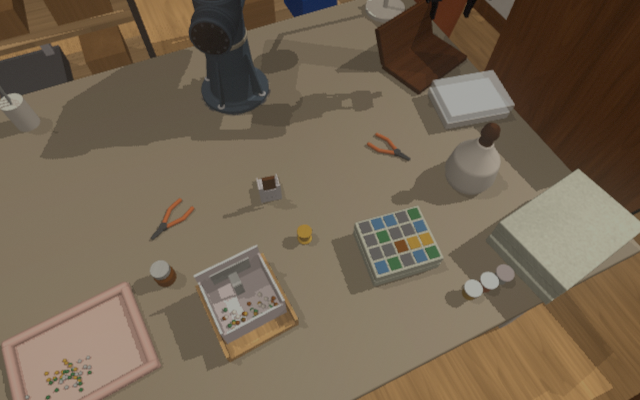

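View pics/top0.png

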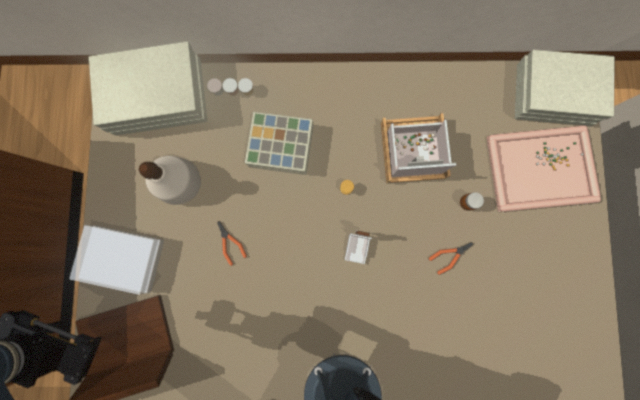

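The scene view has the scoop at about (268,188) with its grip at (269,183), and the rack and bin around (245,300). The top view has the scoop at about (358,248), its grip at (363,234), and the bin's front rim running roughly (390,175) to (455,165). Next I'll work out rough positions and take wrist views of both.

```bash
cat > h.py <<'E'
from plant import *
import cv2,numpy as np
from scipy.spatial.transform import Rotation as Ro
np.set_printoptions(precision=4,suppress=True)
def ray(c,px):
    d=Ro.from_euler('xyz',c['rotation']).as_matrix()@np.linalg.inv(c['mtx'])@np.array([px[0],px[1],1.])
    return np.array(c['eye']),d/np.linalg.norm(d)
def plane(c,px,z):
    e,d=ray(c,px); return e+d*(z-e[2])/d[2]
def tri(obs):
    A=np.zeros((3,3));b=np.zeros(3);L=[]
    for c,p in obs:
        e,d=ray(c,p);P=np.eye(3)-np.outer(d,d);A+=P;b+=P@e;L.append((e,d))
    x=np.linalg.solve(A,b)
    return x,[np.linalg.norm((np.eye(3)-np.outer(d,d))@(x-e)) for e,d in L]
def proj(c,X):
    p=c['mtx']@(Ro.from_euler('xyz',c['rotation']).as_matrix().T@(np.array(X)-c['eye']));return p[:2]/p[2]
E
python3 - <<'E'
from h import *
S,T=camera_info("scene"),camera_info("top")
print("origin px",proj(S,[0,0,0]),proj(T,[0,0,0]))
print("grip tri",tri([(S,(269,181)),(T,(363,234))]))
for p in [(390,180),(455,165)]: print("rim",plane(T,p,.13))
print("rackfront",plane(T,(389,183),.048),plane(T,(453,178),.048),plane(T,(384,119),.048))
c=camera_info("wrist"); s=sense(); Rt=Ro.from_euler('xyz',s['tool_rot'])
print(c, Rt.inv().apply(c['eye']-s['eef_pos']), (Rt.inv()*Ro.from_euler('xyz',c['rotation'])).as_matrix())
a=cv2.imread("pics/top0.png")[105:275,335:465]; b=cv2.imread("pics/scene0.png")[165:365,185:315]
f=lambda i:cv2.resize(i,None,fx=3,fy=3,interpolation=cv2.INTER_CUBIC)
A,B=f(a),f(b); A=cv2.copyMakeBorder(A,0,B.shape[0]-A.shape[0],0,0,cv2.BORDER_CONSTANT)
cv2.imwrite("pics/c0.png",np.hstack([A,B]))
E
```

```text
origin px [235.5256  88.2224] [342.6738 395.7814]
grip tri (array([ 0.4326, -0.0496,  0.0996]), [np.float64(0.0002893075921363158), np.float64(0.0002893075921362629)])
rim [ 0.5678 -0.1164  0.13  ]
rim [ 0.6062 -0.2808  0.13  ]
rackfront [ 0.5734 -0.1275  0.048 ] [ 0.5873 -0.3025  0.048 ] [ 0.7554 -0.117   0.048 ]
{'mtx': array([[323.7958,   0.    , 319.6084],
       [  0.    , 323.7958, 195.01  ],
       [  0.    ,   0.    ,   1.    ]]), 'eye': array([0.1309, 0.6163, 0.3846]), 'rotation': array([2.8413, 0.0018, 1.2322])} [ 0.0807  0.0002 -0.1629] [[-0.0008 -0.9551 -0.2962]
 [ 1.     -0.0008 -0.0002]
 [-0.0001 -0.2962  0.9551]]
```

View pics/c0.png

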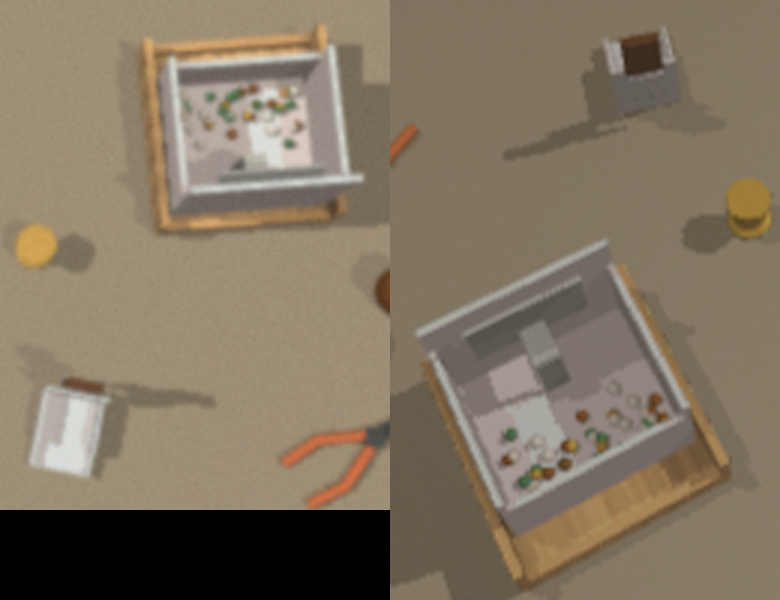

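The crop shows the bin's front rim at top px (391.7,169)–(455,164.3) and scene px (194,276)–(257.7,246). The keeper is the grey strip just inside it. The scoop's +x axis points away from the robot at roughly −11°. Now I'll take close wrist views of the scoop and the rim.

```bash
python3 - <<'E'
from h import *
import pickle
S,T=camera_info("scene"),camera_info("top")
L=tri([(S,(257.7,246)),(T,(391.7,169))]); R=tri([(S,(194,276)),(T,(455,164.3))]); print("rim L,R",L,R)
m=(L[0]+R[0])/2; d=L[0]-R[0]; rk=np.arctan2(-d[0],d[1]); print("mid",m,"yaw",np.degrees(rk),np.hypot(*d[:2]))
out={}
def look(n,p,yaw):
    reach(p,[np.pi,0,yaw]); sleep(.3); c=camera_info("wrist"); im=capture("wrist"); out[n]=(c,im); cv2.imwrite(f"pics/{n}.png",im[:,:,::-1])
a=np.radians(-11)
look("s1",[.4326,-.02,.24],a+np.pi/2); look("s2",[.4326,-.08,.24],a+np.pi/2)
look("b1",[m[0],m[1]+.03,.28],rk+np.pi/2); look("b2",[m[0],m[1]-.03,.28],rk+np.pi/2)
pickle.dump(out,open("w.pkl","wb"))
s=sense();print(s['time_s'],s['q'],s['contact_force'])
cv2.imwrite("pics/m1.png",cv2.resize(np.vstack([np.hstack([out['s1'][1],out['s2'][1]]),np.hstack([out['b1'][1],out['b2'][1]])]),(800,500),interpolation=cv2.INTER_AREA)[:,:,::-1])
E
```

```text
rim L,R (array([ 0.5964, -0.1309,  0.1168]), [np.float64(0.007690857040485249), np.float64(0.007690857040485166)]) (array([ 0.6081, -0.2831,  0.1278]), [np.float64(0.0014435900511335592), np.float64(0.0014435900511335937)])
mid [ 0.6022 -0.207   0.1223] yaw 4.421034184158232 0.1525881959853963
5.3333 [-0.5461  0.5037  1.3062  0.0001  1.3318 -0.6244] [-1.2354  0.549  -0.2659]
```

View pics/m1.png

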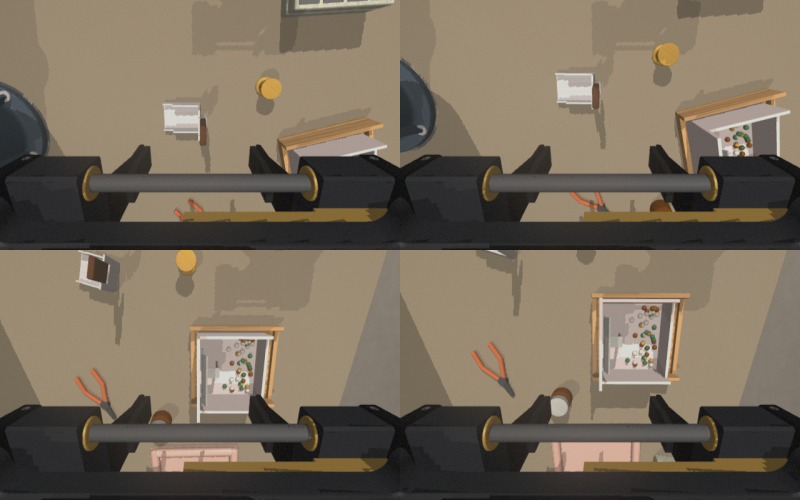

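In s1 and s2 the scoop is at px ≈(300,192) and (283,147). In b1 and b2 the front rim is the light strip at px column ≈315–325. I'll zoom in and mask the brown grip.

```bash
python3 - <<'E'
from h import *
import pickle
o=pickle.load(open("w.pkl","rb"))
f=lambda n,x,y,w,h:cv2.resize(o[n][1][y:y+h,x:x+w],None,fx=4,fy=4,interpolation=cv2.INTER_CUBIC)
row1=np.hstack([f("s1",250,155,100,70),f("s2",240,110,100,70)]); row2=np.hstack([f("b1",290,130,100,80),f("b2",290,65,100,80)])
cv2.imwrite("pics/m2.png",np.vstack([row1,row2])[:,:,::-1])
for n,(x,y) in dict(s1=(250,155),s2=(240,110)).items():
    im=o[n][1][y:y+70,x:x+100]; r,g,b=[im[:,:,i].astype(int) for i in range(3)]
    hs=cv2.cvtColor(im,cv2.COLOR_RGB2HSV)
    m=((hs[...,0]<14)&(hs[...,1]>90)).astype(np.uint8)
    cs=cv2.findContours(m,cv2.RETR_EXTERNAL,cv2.CHAIN_APPROX_NONE)[0]
    c=max(cs,key=cv2.contourArea); c=c+np.array([x,y]); print(n,cv2.minAreaRect(c),cv2.boundingRect(c))
E
```

```text
s1 ((324.5, 207.0), (34.0, 9.0), 90.0) (320, 190, 10, 35)
s2 ((312.5, 153.0), (38.0, 9.0), 90.0) (308, 134, 10, 39)
```

View pics/m2.png

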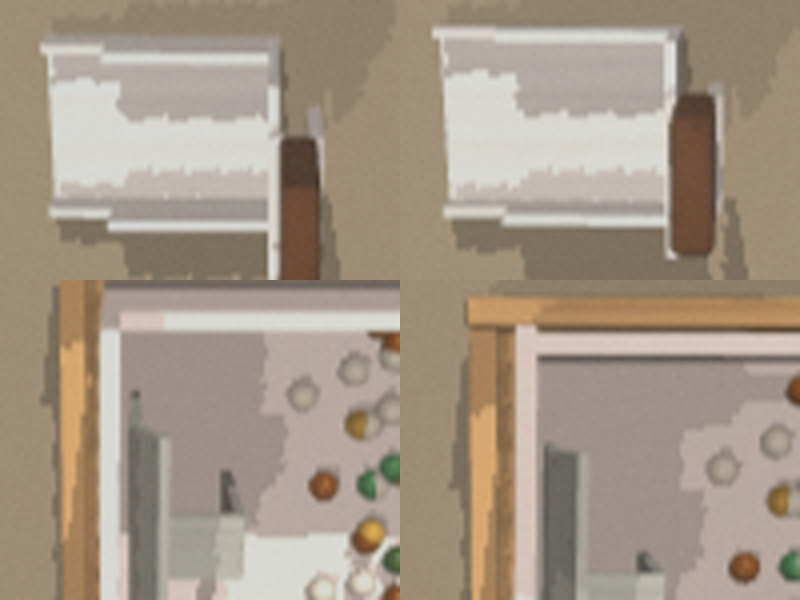

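The zoom shows the grip square to the image, so the −11° yaw is good. The rim strip is vertical, so rack yaw ≈4.4° holds. Its outer and inner edges are at columns 315/320 in b1 and 318.8/324.3 in b2. The s1 crop cut off the grip, so I'll redo that mask.

```bash
python3 - <<'E'
from h import *
import pickle
o=pickle.load(open("w.pkl","rb"))
G=[]
for n,(x,y) in dict(s1=(290,175),s2=(280,125)).items():
    im=o[n][1][y:y+75,x:x+60]; hs=cv2.cvtColor(im,cv2.COLOR_RGB2HSV)
    m=((hs[...,0]<14)&(hs[...,1]>90)).astype(np.uint8)
    cs=cv2.findContours(m,cv2.RETR_EXTERNAL,cv2.CHAIN_APPROX_NONE)[0]
    c=max(cs,key=cv2.contourArea)+np.array([x,y]); bb=cv2.boundingRect(c); print(n,cv2.minAreaRect(c),bb)
    G.append((o[n][0],bb))
# top face upper/lower edges
for k in (0,1): print("tri edge",tri([(c,(b[0]+(b[2]-1)/2,b[1]+k*(b[3]-1))) for c,b in G]))
for c,b in G: print("plane .116",[plane(c,(b[0]+(b[2]-1)/2,b[1]+k*(b[3]-1)),.116) for k in (0,1)])
for n,cols,rows in (("b1",(315,320),(145,200,230)),("b2",(318.8,324.3),(80,130,200))):
    c=o[n][0]
    for r in rows: print(n,r,plane(c,(sum(cols)/2,r),.13))
c=o["b2"][0]; print("ends b2",plane(c,(321.5,76.5),.13),plane(c,(321.5,221),.13))
# row profile along strip, b1/b2
for n,col in (("b1",317),("b2",321)): 
    g=o[n][1][:,col].astype(int).sum(1)//3; print(n,[(r,g[r]) for r in list(range(132,148) if n=="b1" else list(range(70,82))+list(range(205,232)))])
E
```

```text
s1 ((324.5, 211.0), (42.0, 9.0), 90.0) (320, 190, 10, 43)
s2 ((312.5, 153.0), (38.0, 9.0), 90.0) (308, 134, 10, 39)
tri edge (array([ 0.4354, -0.0345,  0.0766]), [np.float64(0.0006118163615416289), np.float64(0.0006118163615416179)])
tri edge (array([ 0.43  , -0.0629,  0.1193]), [np.float64(1.1646576303976483e-05), np.float64(1.1646576303882476e-05)])
plane .116 [array([ 0.4376, -0.023 ,  0.116 ]), array([ 0.4298, -0.0644,  0.116 ])]
plane .116 [array([ 0.4365, -0.0302,  0.116 ]), array([ 0.4298, -0.0637,  0.116 ])]
b1 145 [ 0.5977 -0.1415  0.13  ]
b1 200 [ 0.6018 -0.1973  0.13  ]
b1 230 [ 0.6043 -0.2302  0.13  ]
b2 80 [ 0.5977 -0.1419  0.13  ]
b2 130 [ 0.6012 -0.1866  0.13  ]
b2 200 [ 0.6068 -0.2566  0.13  ]
ends b2 [ 0.5974 -0.1389  0.13  ] [ 0.6085 -0.2794  0.13  ]
b1 [(132, np.int64(132)), (133, np.int64(156)), (134, np.int64(156)), (135, np.int64(155)), (136, np.int64(156)), (137, np.int64(155)), (138, np.int64(158)), (139, np.int64(155)), (140, np.int64(155)), (141, np.int64(163)), (142, np.int64(193)), (143, np.int64(214)), (144, np.int64(214)), (145, np.int64(213)), (146, np.
[... 184 characters left out ...]
, (77, np.int64(200)), (78, np.int64(200)), (79, np.int64(200)), (80, np.int64(199)), (81, np.int64(198)), (205, np.int64(212)), (206, np.int64(211)), (207, np.int64(215)), (208, np.int64(213)), (209, np.int64(213)), (210, np.int64(212)), (211, np.int64(213)), (212, np.int64(211)), (213, np.int64(212)), (214, np.int64(212)), (215, np.int64(211)), (216, np.int64(212)), (217, np.int64(211)), (218, np.int64(212)), (219, np.int64(212)), (220, np.int64(213)), (221, np.int64(211)), (222, np.int64(211)), (223, np.int64(212)), (224, np.int64(211)), (225, np.int64(181)), (226, np.int64(123)), (227, np.int64(108)), (228, np.int64(106)), (229, np.int64(109)), (230, np.int64(106)), (231, np.int64(108))]
```

```bash
python3 - <<'E'
from h import *
a=np.radians(-11.2); o=[np.pi,0,a+np.pi/2]; g=np.array([.4332,-.047])
reach([*g,.15],o); move_l([*g,.079],feed=.1); sleep(.2); s=sense(); print(s['eef_pos'],s['contact_force'])
command_gripper(0.0); sleep(.3); s=sense(); print(s['finger_gap'],s['contact_force'],s['torque'])
move_l([*g,.11],feed=.06); sleep(.3); s=sense(); print(s['finger_gap'],s['contact_force'],s['torque'])
move_l([*g,.25],feed=.15); sleep(.3)
s=sense(); print(s['time_s'],s['finger_gap'],s['contact_force'],s['eef_pos'])
r=np.radians(4.45)
n=np.array([np.cos(r),np.sin(r)]); m=np.array([.6031,-.2111]); p=m-n*.035
reach([*p,.25],[np.pi,0,r+np.pi/2]); sleep(.4)
s=sense(); print(s['time_s'],s['eef_pos'],s['contact_force'],s['torque'])
im=[capture(k) for k in("wrist","scene","top")]
import pickle; pickle.dump([(camera_info(k),i) for k,i in zip(("wrist","scene","top"),im)],open("w2.pkl","wb"))
A=cv2.resize(im[0],(640,400)); B=cv2.resize(im[1][160:360,160:320],None,fx=2,fy=2)
cv2.imwrite("pics/g1.png",cv2.resize(np.hstack([A,B]),None,fx=.83,fy=.83)[:,:,::-1])
E
```

```text
[ 0.4337 -0.0472  0.0796] [-0.1452 -0.0193  0.3166]
0.009300830142810784 [-0.0427 -0.9306  2.2595] [-0.1166  0.2367  0.0404]
0.00976102832220091 [-0.436  -0.1162 -1.9744] [-0.1037  0.073   0.0149]
11.3583 0.00969369186704474 [-0.098  -0.0137 -0.7745] [ 0.433  -0.0469  0.2494]
12.625 [ 0.5681 -0.2132  0.2504] [-0.5452 -0.3304 -1.4234] [-0.0683  0.0251 -0.0101]
```

View pics/g1.png

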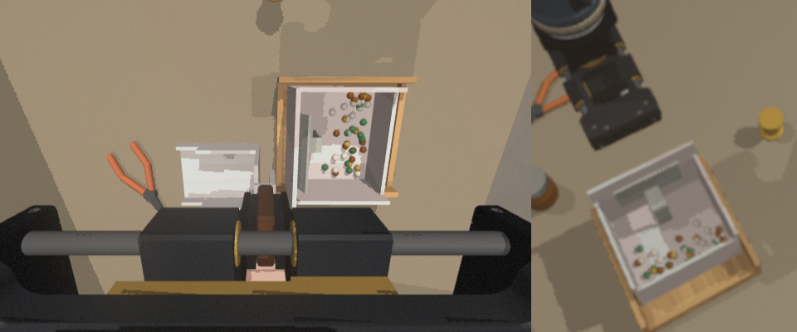

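The wrist view shows the scoop held square, with the pan toward the robot and the hook side toward the wall. Next I'll feel the outside of the wall with the tongue.

```bash
cat >> h.py <<'E'
r=np.radians(4.45); n=np.array([np.cos(r),np.sin(r)]); t=np.array([-n[1],n[0]]); m=np.array([.6031,-.2111])
def P(u,z,v=0): return [*(m+n*u+t*v),z]
def st(k=5):
    F=[];X=[];M=[]
    for _ in range(k):
        s=sense();F.append(s['contact_force']);X.append(s['eef_pos']);M.append(s['torque']);sleep(.02)
    F=np.mean(F,0);X=np.mean(X,0)
    return (X[:2]-m)@n,X[2],F[:2]@n,F[2],np.mean(M,0)
E
python3 - <<'E'
from h import *
move_l(P(-.026,.25)); move_l(P(-.026,.159),feed=.12); sleep(.3)
b=st(10); print("base",b,sense()['time_s'])
u=-.020; move_l(P(u,.159),feed=.05)
while u<-.002:
    u+=.0007; move_l(P(u,.159),feed=.02); sleep(.05); c=st(4); print(round(u,4),"%.4f %.4f %.2f %.2f"%c[:4])
    if c[2]-b[2]<-2.5: break
s=sense(); print(s['time_s'],s['finger_gap'])
E
```

```text
base (np.float64(-0.025829147298989122), np.float64(0.15946504037984405), np.float64(-0.14154039205195368), np.float64(-1.1793649719738726), array([-0.0718,  0.0112, -0.0055])) 14.4
-0.0193 -0.0194 0.1589 0.10 -1.54
-0.0186 -0.0186 0.1590 0.26 -1.37
-0.0179 -0.0179 0.1590 -0.01 -1.24
-0.0172 -0.0172 0.1590 -0.50 -1.53
-0.0165 -0.0165 0.1590 -0.11 -1.50
-0.0158 -0.0158 0.1590 0.07 -1.27
-0.0151 -0.0151 0.1590 0.45 -1.35
-0.0144 -0.0144 0.1590 -0.03 -1.00
-0.0137 -0.0137 0.1590 0.02 -1.54
-0.013 -0.0130 0.1590 0.00 -0.84
-0.0123 -0.0123 0.1590 -0.25 -1.29
-0.0116 -0.0116 0.1590 0.34 -1.28
-0.0109 -0.0110 0.1590 -0.15 -1.03
-0.0102 -0.0109 0.1589 -2.96 -0.13
19.8 0.0095571220429552
```

Contact is at u ≈ −10.6 mm, which puts the wall's outer face about 1 mm nearer than vision gave. I'll back off, lift over the rim, centre the 8 mm mouth on the wall and press down in small steps.

```bash
python3 - <<'E'
from h import *
move_l(P(-.017,.159),feed=.05); move_l(P(-.017,.192),feed=.1); move_l(P(0,.192),feed=.06); sleep(.2)
b=st(10); print("base",b[:4])
move_l(P(0,.168),feed=.05); sleep(.1); c=st(); print(c[:4])
if abs(c[3]-b[3])<3 and abs(c[2]-b[2])<3:
  z=.168
  while z>.141:
    z-=.0015 if z>.147 else .0007
    move_l(P(0,z),feed=.03); c=st(3); print(round(z,4),"%.4f %.4f Fn %.2f Fz %.2f"%c[:4])
    if c[3]-b[3]>17 or abs(c[2]-b[2])>8: break
s=sense(); print(s['time_s'],s['finger_gap'],s['contact_force'],s['torque'])
im=capture("scene"); w=capture("wrist")
B=cv2.resize(im[170:350,170:310],None,fx=2.2,fy=2.2); A=cv2.resize(w,None,fx=.7,fy=.7); h=max(A.shape[0],B.shape[0])
p=lambda i:cv2.copyMakeBorder(i,0,h-i.shape[0],0,0,cv2.BORDER_CONSTANT)
cv2.imwrite("pics/p1.png",np.hstack([p(A),p(B)])[:,:,::-1])
E
```

```text
base (np.float64(-3.973700526818036e-05), np.float64(0.1920276801159993), np.float64(0.21131540065570537), np.float64(-1.438141654308935))
(np.float64(0.00027930351675407573), np.float64(0.16832657976415352), np.float64(-0.40892972233882785), np.float64(-1.3308775516574152))
0.1665 -0.0000 0.1665 Fn -0.63 Fz -1.15
0.165 -0.0001 0.1649 Fn 0.19 Fz -0.81
0.1635 -0.0001 0.1634 Fn 0.07 Fz -0.82
0.162 -0.0001 0.1619 Fn 0.08 Fz -1.00
0.1605 -0.0001 0.1604 Fn 0.23 Fz -1.30
0.159 -0.0001 0.1589 Fn -0.21 Fz -1.85
0.1575 -0.0001 0.1574 Fn -0.03 Fz -0.53
0.156 -0.0001 0.1559 Fn -0.34 Fz -1.15
0.1545 -0.0005 0.1544 Fn -2.24 Fz 0.44
0.153 -0.0003 0.1530 Fn -2.42 Fz 1.68
0.1515 -0.0002 0.1515 Fn -3.00 Fz 2.17
0.15 -0.0002 0.1498 Fn -3.05 Fz 1.93
0.1485 -0.0005 0.1478 Fn -3.44 Fz -0.88
0.147 -0.0004 0.1464 Fn -3.93 Fz -2.28
0.1463 -0.0002 0.1461 Fn -3.26 Fz -1.65
0.1456 -0.0000 0.1456 Fn -3.38 Fz -0.78
0.1449 0.0001 0.1450 Fn -3.63 Fz 0.31
0.1442 0.0001 0.1442 Fn -4.12 Fz 0.17
0.1435 0.0000 0.1434 Fn -3.32 Fz -0.08
0.1428 0.0001 0.1431 Fn -4.17 Fz 2.08
0.1421 0.0002 0.1431 Fn -4.93 Fz 5.46
0.1414 0.0002 0.1430 Fn -6.03 Fz 8.84
0.1407 0.0002 0.1430 Fn -6.46 Fz 11.62
29.0833 0.009844939301635594 [-6.4036  0.9978 11.5306] [ 0.0432  1.3068 -0.1118]
```

View pics/p1.png

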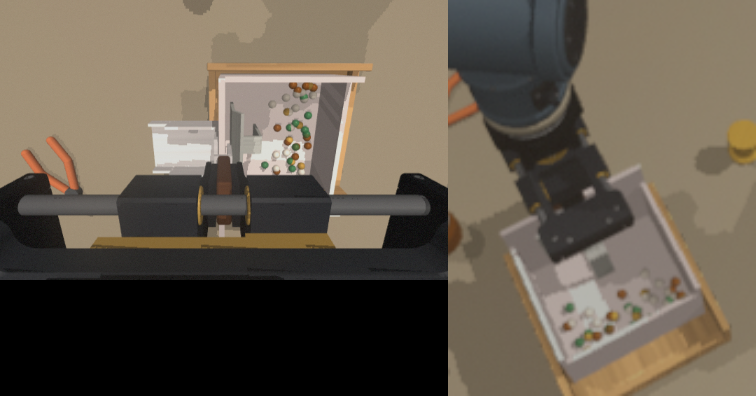

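The hook stopped hard at TCP z = 0.143, exactly the predicted home height, after a keeper bump of about 4 N. I'll relieve the load, let go and retreat straight up.

```bash
python3 - <<'E'
from h import *
move_l(P(-.0005,.1427),feed=.03); sleep(.2); print(st()[:4])
command_gripper(.035); sleep(.2); print(st()[:4],sense()['finger_gap'])
move_l(P(-.0005,.147),feed=.03); command_gripper(.06)
move_l(P(0,.23),feed=.12); print(st()[:4])
move_l(P(-.02,.28,-.03),feed=.15); sleep(.3); 
o=[(camera_info(k),capture(k)) for k in("wrist","scene","top")]
import pickle; pickle.dump(o,open("w3.pkl","wb"))
w,s,tp=[i for _,i in o]
A=cv2.resize(w[20:270,180:480],None,fx=1.6,fy=1.6); B=cv2.resize(tp[100:280,330:470],None,fx=2.2,fy=2.2)
h=max(A.shape[0],B.shape[0]); p=lambda i:cv2.copyMakeBorder(i,0,h-i.shape[0],0,0,cv2.BORDER_CONSTANT)
cv2.imwrite("pics/r1.png",np.hstack([p(A),p(B)])[:,:,::-1]); print(sense()['time_s'])
E
```

```text
(np.float64(-0.0003876822740170713), np.float64(0.14305698269082928), np.float64(-4.600330573041176), np.float64(5.343036129040857))
(np.float64(-0.0004921896392943164), np.float64(0.14272446205770267), np.float64(-0.20336629885636348), np.float64(-0.26317239484724775)) 0.03497263536020141
(np.float64(-0.0006542604936294432), np.float64(0.228991662871808), np.float64(-0.30608714981638724), np.float64(-0.6387307332842767))
33.7167
```

View pics/r1.png

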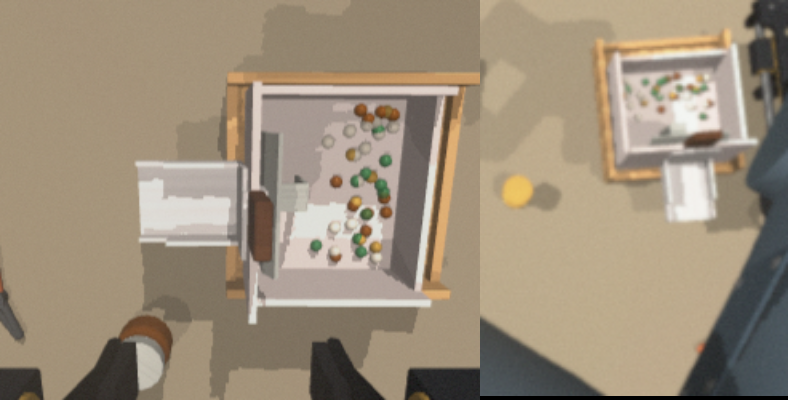

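The scoop hangs on the front wall with its pan outside toward the robot, and the spool, jar and pliers look undisturbed. A quick check of its centring and height before handing in.

```bash
python3 - <<'E'
from h import *
import pickle
o=pickle.load(open("w3.pkl","rb")); c=o[0][0]; T=o[2][0]
q=lambda x,y:(180+x/1.6,20+y/1.6)
uv=lambda X:(((X[:2]-m)@n)*1e3,((X[:2]-m)@t)*1e3,X[2]*1e3)
for nm,px,z in (("rim L",q(256,82),.13),("rim R",q(252,322),.13),("grip top L",q(260,192),.18),("grip top R",q(260,262),.18),("pan tip L",q(136,163),.09),("pan tip R",q(138,244),.09)): print(nm,uv(plane(c,px,z)))
tp=lambda x,y:(330+(x-480)/2.2,100+y/2.2)
print("grip tri",uv(tri([(c,q(260,227)),(T,tp(703,138))])[0]))
E
```

```text
rim L (np.float64(-0.9193416234833082), np.float64(72.43156482283828), np.float64(130.0))
rim R (np.float64(-0.8300717623889514), np.float64(-72.8355643044825), np.float64(130.0))
grip top L (np.float64(-0.8041518724638828), np.float64(17.380550940209577), np.float64(180.0))
grip top R (np.float64(-0.04951338300371636), np.float64(-19.079357472114125), np.float64(180.0))
pan tip L (np.float64(-77.50954191483129), np.float64(24.638173816591905), np.float64(89.99999999999997))
pan tip R (np.float64(-78.87787020917486), np.float64(-30.56326685858248), np.float64(89.99999999999997))
grip tri (np.float64(1.898066717793427), np.float64(-3.778587842297014), np.float64(158.25067005448054))
```

```bash
python3 -c "
from plant import *
s=sense();print(s['time_s'],s['contact_force']);sign_off()"
```

```text
33.7167 [-0.70536607  0.45636177  0.3134791 ]
the job is handed in; nothing more can be done
```

The scoop is hanging by its hook over the middle of the bin's front wall, pan outside and facing the robot. I handed it in at 33.7 s; sign-off gives no verdict.

- **Feeling for the wall:** I touched the outside of the wall lightly with the scoop's tongue, at about 3 N. The wall was about 1 mm closer to the robot than the cameras had suggested.
- **Pressing home:** I lowered the hook over the rim in small steps. The keeper pushed back with about 4 N, and the hook then stopped hard with the tool at a height of 0.143 m, as predicted for fully home. The final press was about 13 N, below the 30 N limit.
- **After letting go:** The arm moved clear, with only noise left in the force reading (under 1 N). The last pictures show the scoop hanging 1–3 mm off the middle of the wall and within about 1.5° of square. The jar, the spool and what could be seen of one pair of pliers looked unmoved; I did not measure them, and the arm hid the rest.
- **Check that disagreed:** Triangulating the grip from the last two views, using points picked by eye, put it at about 158 mm. I expected about 180 mm at its top and 162 mm at its middle. I put this down to coarse pixel picking, because the hard stop and the other camera checks agree the hook is home.

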